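# Three clicks more light for the microscope

## Robot

A 6-joint arm with a two-finger parallel gripper is mounted at the origin on the work surface. World frame = base frame: x ahead of the robot, y to its left, z up, the work surface at z = 0. Lengths are in m, angles in degrees, forces in N, time in s.
With the tool pointing down it reaches from about 0.35 to 0.875 m from the base axis. Payload 4.2 kg.
Tool frame: the origin (TCP) lies midway between the tips of the shut fingers; the grasp point (between the pads) lies 19 mm behind it; z points along the fingers, y is the line along which they close (so a half turn about z gives the same grasp; the last joint's range is limited). The gripper opens to 87 mm and grips with 3 to 60 N. Pads are 19 mm wide; open, the fingers measure 117 mm over their backs; the gripper's body (75 mm by 190 mm) begins 51 mm behind the grasp point.
Start: joints at [85.921, 22.042, 0.453, 0, -68.411, -14.817], TCP at [0.202, 0.591, 0.223] pointing down, gripper open.
Joint ranges: [-179.83, 179.83], [-69.29, 118.12], [-61.27, 80.66], [-181.25, 117.63], [-171.15, -9.14], [-177.46, 177.46]. Speed limits (degrees/s): [159.86, 159.86, 180, 180, 180, 180].

## Interface

Orientations are given as a 3x3 rotation matrix whose columns are the frame's x, y, z axes.
In Python, from station import sense, capture, camera_params, finish_job gives the robot as it stands.
- The arm moves only by the tool drive_tool, never from a script. Its argument "rows" is a list of rows, each an object of numbers: "tx", "ty", "tz": the shift along the tool's x, y, z in cm; "ax", "ay", "az": the turn, a rotation vector about the tool's x, y, z in rad; "claw": the finger opening in cm, from 0 to 8.7. In form: [{"tx": .., "ty": .., "tz": .., "ax": .., "ay": .., "az": .., "claw": ..}, ...]. A call has 1 to 10 rows; each row shifts and turns the commanded pose from where the row before left it, along the tool's axes as they then stand; what a row does not reach is not made up. A row lasts 1/12 s, in which the tool goes at most 41.7 mm and 7.16 degrees, less where a joint would pass 70% of its speed; a pose out of reach is approached as far as the arm can. A call with a gripper value outside its range is refused whole. The fingers move at their own pace and stop on an object; the grip force is fixed at half the most. Time passes only in rows, so rows that do not move let the fingers close. It gives the time, the measured TCP pose, the force, the opening and the grip force at its end, in the units of the state.
- sense(): the state, without advancing time (a new reading comes with each control period).
- capture(name): name is "scene" or "top" or "wrist"; returns (picture, depth): 384x512x3 uint8, red, green, blue; 384x512 float32, m along the optical axis (not along the pixel's ray), 0 where there is no reading.
- camera_params(name): a dict with "intrinsics" (3x3 intrinsics, pixels), "R" (3x3) and "t" (3): a world point X has camera coordinates R X + t; the wrist camera has in their place "tool_from_camera" (4x4, takes a point from camera to tool coordinates, whose origin is the TCP and whose axes are the flange's). Camera axes: x right, y down, z forward; pixel columns grow to the right and rows downward; lengths in m; the calibration is good to about 2 mm. A picture is of the moment at which its call begins: read the wrist's pose just before it. camera_params takes no time and is no camera call.
- finish_job(): hands the job in; it is judged then, once.
The state is a dict: "time_s": time; "joints": joint angles; "joint_velocities": joint speeds; "effort": joint torques, N m; "tcp_pos": TCP position; "ee_rot": TCP orientation; "wrist_force": force on the tool from outside, world axes, zero at the start; "moment": the same for the moment, N m; "gripper_width": opening from 0.0 (shut) to 1.0 (fully open); "gripper_force": force on a finger pad.
Only numpy, scipy, OpenCV 4.12 (cv2) and the standard library are available. Lean on these libraries where they do the work, as an engineer would, in place of code of your own. Each camera call takes 0.05 s, during which the arm holds its last target. There are 200 camera calls.

## Task

The microscope lamp is too dim. On the control box with the blue dial, turn the dial clockwise (seen from above) by exactly three clicks from where it stands now, then let go of it. Leave the red and the yellow dials, which run a heater and a stirrer, as they are set.

Things in the scene. Friction and masses are not known exactly. Their poses are not given: they have to be found in the camera images.
- lamp_box: white lamp control box fixed to the bench, 100 x 110 mm, 55 mm high, with the blue dial on top. Origin: centre of its underside, below the dial's vertical axis; z up. Dial: round skirt 52 mm across, 8 mm high, and on it a grip bar 46 long, 14 wide, its top 95 mm above the bench. Ten black dots on the box mark the ten stops, from the box's -x side on, growing clockwise; it starts at the 1st, 2nd or 3rd
- lamp_mark (a point): outer end of the white pointer line on top of the blue dial's grip bar, 23 mm from the dial's axis. Its frame turns with the dial: x level, along the bar from here to the axis; z up. The dial clicks every 24 degrees (three clicks: 72 degrees). Between stops it resists with up to about 0.12 N m, then springs into the nearer stop and stays there when let go
- heat_mark (a point): the same point on the red dial of the heater's control box, which is otherwise built like the lamp's; to be left alone
- stir_mark (a point): the same point on the yellow dial of the stirrer's control box, which is otherwise built like the lamp's; to be left alone

How it is judged (in metres and radians):
At the end, for the whole second after the job is handed in: the blue dial rests three clicks (72 degrees, within 10) clockwise of where it started, and the red and yellow dials are within about 15 degrees of where they started (distance of lamp_mark from where it was at the start of the episode between 0.0237 and 0.0302 m and distance of each of heat_mark, stir_mark from where it was at the start of the episode below 0.006 m); the robot touches nothing.
It fails at once if the red (heater) dial is turned by more than about 15 degrees (distance of heat_mark from where it was at the start of the episode above 0.006 m).
It fails at once if the yellow (stirrer) dial is turned by more than about 15 degrees (distance of stir_mark from where it was at the start of the episode above 0.006 m).
It also fails if it takes over 35 s, if anything falls off the work surface, if the arm or the gripper's body presses on something with over 40 N, if the wrist force passes 120 N, or if a joint passes its speed limit or range.

## Working session

There is one attempt and no reset: what is moved stays moved. The work goes in short steps, Python scripts to look and compute and a tool call to move; the robot and the scene stay as the last step left them, time stands still between calls to the robot, and variables do not carry over. Pictures are saved under pics/ and viewed, at most 10 in all, crops included, and the job is handed in when it is done.

Besides the shell and the picture viewer there is one more tool, called by a JSON object that holds its "api" and its "payload". drive_tool: Moves the arm, as the interface text tells. Its arguments: {"type":"object","properties":{"rows":{"type":"array"}},"required":["rows"]}

```bash
mkdir -p pics
python3 - <<'E'
from station import *
import numpy as np,cv2
s=sense();print(s['time_s'],s['tcp_pos'],np.round(s['ee_rot'],3).tolist(),s['gripper_width'])
for n in('top','scene'):
    p,d=capture(n);cv2.imwrite(f'pics/{n}0.png',p[:,:,::-1]);np.savez(f'{n}0.npz',p=p,d=d)
    c=camera_params(n);print(n,c)
E
```

```text
0.0 [0.20218987 0.5907546  0.22146223] [[0.946, -0.324, -0.001], [-0.324, -0.946, -0.002], [0.0, 0.002, -1.0]] 1.0006036609039552
top {'intrinsics': array([[413.34819163,   0.        , 251.78162614],
       [  0.        , 413.34819163, 196.63089725],
       [  0.        ,   0.        ,   1.        ]]), 'R': array([[-0.02786155, -0.99941287,  0.01994139],
       [-0.98024036,  0.02340786, -0.19642023],
       [ 0.19583812, -0.02501993, -0.98031701]]), 't': array([-0.00872929,  0.50821212,  0.7333764 ])}
scene {'intrinsics': array([[475.15412807,   0.        , 256.73100176],
       [  0.        , 475.15412807, 186.80004971],
       [  0.        ,   0.        ,   1.        ]]), 'R': array([[ 0.26335419,  0.96467041,  0.00745393],
       [ 0.54077675, -0.14122422, -0.82922628],
       [-0.79887738,  0.22241113, -0.55886332]]), 't': array([-0.11774536, -0.19988987,  1.50077955])}
```

View pics/top0.png

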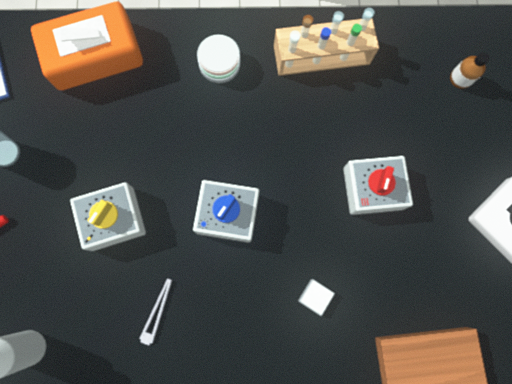

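View pics/scene0.png

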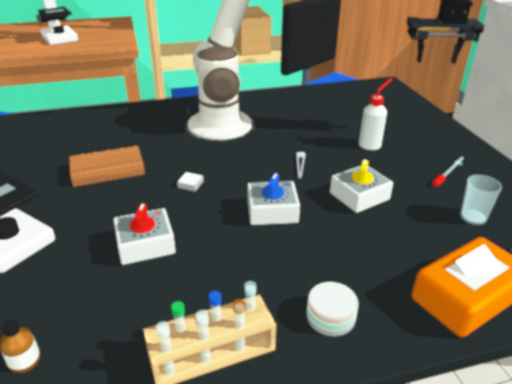

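The top view shows the blue dial at about (226,208), yellow at (102,214) and red at (382,181). The blue box has clear space around it. Next I measure the blue dial.

```bash
cat > h.py <<'E'
import numpy as np,cv2
from station import *
def world(n,u,v,z=None,d=None):
    c=camera_params(n);K=c['intrinsics'];r=np.linalg.inv(K)@np.array([u,v,1.])
    o=-c['R'].T@c['t'];w=c['R'].T@r
    return o+w*(d if d is not None else (z-o[2])/w[2])
E
python3 - <<'E'
from h import *
f=np.load('top0.npz');p,d=f['p'],f['d']
i=p.astype(int);m=(i[:,:,2]>i[:,:,0]+60)&(i[:,:,2]>90)
m[:150]=0;m[260:]=0;m[:,:205]=0;m[:,250:]=0
v,u=np.nonzero(m);P=np.array([world('top',a,b,d=d[b,a]) for a,b in zip(u,v)])
print(len(P),np.percentile(P[:,2],[5,50,95]))
print('skirt',P[P[:,2]<.075].mean(0))
# bar from depth only
vv,uu=np.mgrid[180:240,200:255];vv=vv.ravel();uu=uu.ravel()
Q=np.array([world('top',a,b,d=d[b,a]) for a,b in zip(uu,vv)])
b=Q[Q[:,2]>.085];print('bar',len(b),b.mean(0),np.median(b[:,2]))
w,V=np.linalg.eigh(np.cov(b[:,:2].T));print(w**.5*12**.5,V[:,1],np.degrees(np.arctan2(V[1,1],V[0,1])))
# box
B=Q[(Q[:,2]>.045)];r=cv2.minAreaRect(B[:,:2].astype(np.float32));print(r)
cv2.imwrite('pics/crop.png',cv2.resize(p[170:250,185:270,::-1],None,fx=7,fy=7,interpolation=cv2.INTER_CUBIC))
E
```

```text
596 [0.05919016 0.06271236 0.09485041]
skirt [0.48191866 0.02761681 0.06182535]Traceback (most recent call last):
  File "<stdin>", line 10, in <module>
  File "h.py", line 4, in world
    c=camera_params(n);K=c['intrinsics'];r=np.linalg.inv(K)@np.array([u,v,1.])
ValueError: time passes only in moves, steps and waits
```

```bash
sed -i 's/^def world/import functools\ncamera_params=functools.lru_cache(None)(camera_params)\ndef world/' h.py
python3 - <<'E'
from h import *
f=np.load('top0.npz');p,d=f['p'],f['d']
vv,uu=np.mgrid[176:244,192:262];vv=vv.ravel();uu=uu.ravel()
Q=np.array([world('top',a,b,d=d[b,a]) for a,b in zip(uu,vv)])
b=Q[Q[:,2]>.085];print('bar',len(b),b.mean(0),np.median(b[:,2]))
w,V=np.linalg.eigh(np.cov(b[:,:2].T));print(w**.5*12**.5,V[:,1],np.degrees(np.arctan2(V[1,1],V[0,1])))
B=Q[(Q[:,2]>.052)];r=cv2.minAreaRect(B[:,:2].astype(np.float32));print(r)
cv2.imwrite('pics/crop.png',cv2.resize(p[170:250,185:270,::-1],None,fx=7,fy=7,interpolation=cv2.INTER_CUBIC))
print(sense()['time_s'])
E
```

```text
bar 223 [0.47191276 0.02466251 0.16151205] 0.09352088154354732
[0.0324905  0.13869659] [-0.98407299 -0.17776486] -169.76040355206774
((0.44865721464157104, 0.034217484295368195), (0.1089889258146286, 0.17189376056194305), 79.309326171875)
0.1
```

View pics/crop.png

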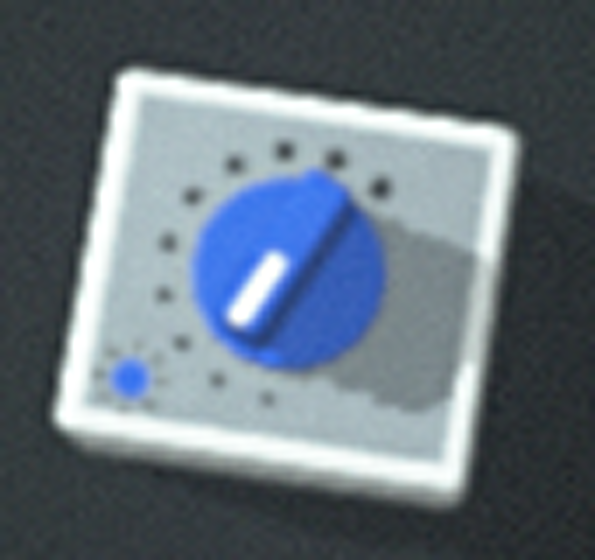

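Run:
```python
from h import *
f=np.load('top0.npz');p,d=f['p'],f['d']
vv,uu=np.mgrid[176:244,192:262];vv=vv.ravel();uu=uu.ravel()
Q=np.array([world('top',a,b,d=d[b,a]) for a,b in zip(uu,vv)])
b=Q[(Q[:,2]>.088)&(Q[:,2]<.1)];print('bar',len(b),b.mean(0))
w,V=np.linalg.eigh(np.cov(b[:,:2].T));print(w**.5*12**.5,np.degrees(np.arctan2(V[1,1],V[0,1])))
r=cv2.minAreaRect(b[:,:2].astype(np.float32));print(r)
B=Q[(Q[:,2]>.050)&(Q[:,2]<.06)];print('box',cv2.minAreaRect(B[:,:2].astype(np.float32)))
c=lambda x,y,z:world('top',185+x/7-.43,170+y/7-.43,z=z)
o=b.mean(0)[:2]
print('white line',c(240,323,.095),c(280,255,.095))
for q in[(267,398),(218,380),(181,343),(164,294),(168,242),(193,196),(235,163),(285,150),(335,159),(380,187)]:
    e=c(*q,.055)[:2];print(e,np.degrees(np.arctan2(*(e-o)[::-1])),np.linalg.norm(e-o))
e=c(240,323,.095)[:2]-c(280,255,.095)[:2];print('ptr',np.degrees(np.arctan2(*e[::-1])))
```

```text
bar 198 [0.48436837 0.02745552 0.09330155]
[0.01388423 0.04552535] 145.08785634529715
((0.48474735021591187, 0.02757527492940426), (0.013879905454814434, 0.046052344143390656), 55.26001739501953)
box ((0.48471730947494507, 0.027744866907596588), (0.10989708453416824, 0.09992065280675888), 79.49149322509766)
white line [0.46593308 0.03839785 0.095     ] [0.48311692 0.02805242 0.095     ]
[0.45183041 0.03374504] 169.05976491608817 0.033140267617730396
[0.45696131 0.0466599 ] 144.9807095666431 0.033465733510708945
[0.46711478 0.05637539] 120.82029616349172 0.033675592501885274
[0.4804228  0.06079281] 96.74974478259591 0.03356996427593315
[0.4944975  0.05962391] 72.52192049528051 0.03372543355991382
[0.50689547 0.05282911] 48.40080188884099 0.033930654116132164
[0.51568773 0.04145623] 24.086108106552917 0.03430629425401495
[0.51895125 0.02795137] 0.821453307227445 0.034586432187746034
[0.51615206 0.01452602] -22.136334738456817 0.03431289003557284
[0.5081634  0.00256834] -46.285172806434275 0.0344321794555193
ptr 148.95020016731928
```

The dial's axis is at (0.4846, 0.0277) and the bar points to 145°, which is stop 2. The target is stop 5, at 73°. Bar height, bar size and box size all match the given values. Now approaching.

{"api": "drive_tool", "payload": {"rows": [{"tx":2.8,"ty":2.75},{"tx":2.8,"ty":2.75},{"tx":2.8,"ty":2.75},{"tx":2.8,"ty":2.75},{"tx":2.8,"ty":2.75},{"tx":2.8,"ty":2.75},{"tx":2.8,"ty":2.75},{"tx":2.8,"ty":2.75},{"tx":2.8,"ty":2.75},{"tx":2.8,"ty":2.75}]}}

```text
invalid input at $.rows[0]: expected keys tx, ty, tz, ax, ay, az, claw
```

{"api": "drive_tool", "payload": {"rows": [{"tx":2.8,"ty":2.75},{"tx":2.8,"ty":2.75},{"tx":2.8,"ty":2.75},{"tx":2.8,"ty":2.75},{"tx":2.8,"ty":2.75},{"az":0.1},{"az":0.1},{"az":0.08},{}]}}

```text
invalid input at $.rows[0]: expected keys tx, ty, tz, ax, ay, az, claw
```

```bash
cat >> h.py <<'E'
def go(target,yang):
    s=sense();R=np.array(s['ee_rot']);D=np.array(target)-s['tcp_pos']
    print(s['time_s'],s['tcp_pos'],'y angle',np.degrees(np.arctan2(R[1,1],R[0,1])),'j',np.round(s['joints'],1),'F',np.round(s['wrist_force'],1),s['gripper_width'],'tool shift cm',np.round(R.T@D*100,2))
    y=np.degrees(np.arctan2(R[1,1],R[0,1]));print('az',np.radians((y-yang+180)%360-180),'z',R[:,2])
E
python3 - <<'E'
from h import *
go([.4846,.0277,.14],235)
E
```

```text
0.1 [0.20220439 0.59082403 0.22154685] y angle -108.90496066576934 j [ 85.9  22.1   0.4  -0.  -68.4 -14.8] F [-0.2 -0.6  0.3] 1.0021473652237007 tool shift cm [44.96 44.11  8.25]
az 0.2809114296203209 z [-5.51636116e-04 -1.92123234e-03 -9.99998002e-01]
```

All keys are required in every row.

{"api": "drive_tool", "payload": {"rows": [{"tx":2.8,"ty":2.75,"tz":0,"ax":0,"ay":0,"az":0,"claw":8.7},{"tx":2.8,"ty":2.75,"tz":0,"ax":0,"ay":0,"az":0,"claw":8.7},{"tx":2.8,"ty":2.75,"tz":0,"ax":0,"ay":0,"az":0,"claw":8.7},{"tx":2.8,"ty":2.75,"tz":0,"ax":0,"ay":0,"az":0,"claw":8.7},{"tx":2.8,"ty":2.75,"tz":0,"ax":0,"ay":0,"az":0,"claw":8.7},{"tx":2.8,"ty":2.75,"tz":0,"ax":0,"ay":0,"az":0,"claw":8.7},{"tx":2.8,"ty":2.75,"tz":0,"ax":0,"ay":0,"az":0,"claw":8.7},{"tx":2.8,"ty":2.75,"tz":0,"ax":0,"ay":0,"az":0,"claw":8.7},{"tx":2.8,"ty":2.75,"tz":0,"ax":0,"ay":0,"az":0,"claw":8.7},{"tx":2.8,"ty":2.75,"tz":0,"ax":0,"ay":0,"az":0,"claw":8.7}]}}

```text
time_s: 0.93
tcp_pos: [0.3784, 0.2384, 0.2224]
ee_rot: [[0.946, -0.323, -0.0], [-0.323, -0.946, -0.0], [-0.0, 0.0, -1.0]]
wrist_force: [0.8, 0.3, 0.9]
gripper_width: 1.005
gripper_force: 0.0
```

{"api": "drive_tool", "payload": {"rows": [{"tx":2.8,"ty":2.75,"tz":0,"ax":0,"ay":0,"az":0,"claw":8.7},{"tx":2.8,"ty":2.75,"tz":0,"ax":0,"ay":0,"az":0,"claw":8.7},{"tx":2.8,"ty":2.75,"tz":0,"ax":0,"ay":0,"az":0,"claw":8.7},{"tx":2.8,"ty":2.75,"tz":0,"ax":0,"ay":0,"az":0,"claw":8.7},{"tx":2.8,"ty":2.75,"tz":0,"ax":0,"ay":0,"az":0,"claw":8.7},{"tx":0,"ty":0,"tz":0,"ax":0,"ay":0,"az":0.1,"claw":8.7},{"tx":0,"ty":0,"tz":0,"ax":0,"ay":0,"az":0.1,"claw":8.7},{"tx":0,"ty":0,"tz":0,"ax":0,"ay":0,"az":0.08,"claw":8.7},{"tx":0,"ty":0,"tz":0,"ax":0,"ay":0,"az":0,"claw":8.7},{"tx":0,"ty":0,"tz":0,"ax":0,"ay":0,"az":0,"claw":8.7}]}}

```text
time_s: 1.77
tcp_pos: [0.4659, 0.0649, 0.2223]
ee_rot: [[0.821, -0.571, -0.001], [-0.571, -0.821, -0.0], [-0.0, 0.001, -1.0]]
wrist_force: [-0.1, 0.3, 0.5]
gripper_width: 1.002
gripper_force: 0.0
```

Run:
```python
from h import *
go([.4846,.0277,.14],235)
```

```text
1.7667 [0.46593415 0.0648614  0.22227086] y angle -124.83134813553104 j [ 27.8   6.9 -20.3  -0.  -62.9  27.4] F [-0.1  0.3  0.5] 1.0020551768313024 tool shift cm [3.66 1.98 8.23]
az 0.0029435303246110097 z [-6.58186663e-04 -2.03024328e-04 -9.99999763e-01]
```

{"api": "drive_tool", "payload": {"rows": [{"tx":1.85,"ty":1.0,"tz":2,"ax":0,"ay":0,"az":0,"claw":8.7},{"tx":1.8,"ty":1.0,"tz":2,"ax":0,"ay":0,"az":0,"claw":8.7},{"tx":0,"ty":0,"tz":2,"ax":0,"ay":0,"az":0,"claw":8.7},{"tx":0,"ty":0,"tz":0,"ax":0,"ay":0,"az":0,"claw":8.7},{"tx":0,"ty":0,"tz":0,"ax":0,"ay":0,"az":0,"claw":8.7},{"tx":0,"ty":0,"tz":0,"ax":0,"ay":0,"az":0,"claw":8.7}]}}

```text
time_s: 2.27
tcp_pos: [0.4853, 0.0283, 0.1636]
ee_rot: [[0.821, -0.571, 0.002], [-0.571, -0.821, 0.0], [0.001, -0.001, -1.0]]
wrist_force: [0.2, -0.2, 0.7]
gripper_width: 1.005
gripper_force: 0.0
```

Run:
```python
from h import *
go([.4846,.0277,.069],235)
s=sense();p,d=capture('wrist');cv2.imwrite('pics/w1.png',p[:,:,::-1])
c=camera_params('wrist');K=c['intrinsics'];T=np.array(c['tool_from_camera'])
v,u=np.nonzero(d>0);z=d[v,u]
X=np.c_[(u-K[0,2])/K[0,0]*z,(v-K[1,2])/K[1,1]*z,z]@T[:3,:3].T+T[:3,3]
W=X@np.array(s['ee_rot']).T+s['tcp_pos']
C=p[v,u].astype(int);m=(W[:,2]>.088)&(W[:,2]<.1)&(np.hypot(W[:,0]-.4846,W[:,1]-.0277)<.035)
b=W[m];print(m.sum());r=cv2.minAreaRect(b[:,:2].astype(np.float32));print(r,b[:,2].mean())
```

```text
2.2667 [0.48530731 0.02829085 0.16362329] y angle -124.82056075894454 j [ 22.5  11.7 -23.6   0.  -54.6  32.6] F [ 0.2 -0.2  0.7] 1.0045014526255274 tool shift cm [-0.04  0.1   9.46]
az 0.0031318055636971034 z [ 1.71271870e-03  9.37398152e-05 -9.99998529e-01]
1158
((0.4849174916744232, 0.02588462457060814), (0.01396508701145649, 0.04549548402428627), 54.94041442871094) 0.09403932260027671
```

View pics/w1.png

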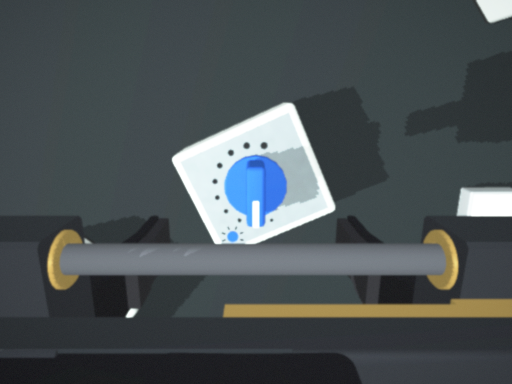

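The wrist view shows the blue bar upright at (256,190), centred between the fingers, with its white pointer at the lower end. It agrees with the top view to 2 mm. Descending and closing.

{"api": "drive_tool", "payload": {"rows": [{"tx":0.05,"ty":0.16,"tz":2.5,"ax":0,"ay":0,"az":0,"claw":8.7},{"tx":0,"ty":0,"tz":2.5,"ax":0,"ay":0,"az":0,"claw":7},{"tx":0,"ty":0,"tz":2.0,"ax":0,"ay":0,"az":0,"claw":5},{"tx":0,"ty":0,"tz":1.4,"ax":0,"ay":0,"az":0,"claw":5},{"tx":0,"ty":0,"tz":1.0,"ax":0,"ay":0,"az":0,"claw":4},{"tx":0,"ty":0,"tz":0,"ax":0,"ay":0,"az":0,"claw":4},{"tx":0,"ty":0,"tz":0,"ax":0,"ay":0,"az":0,"claw":4},{"tx":0,"ty":0,"tz":0,"ax":0,"ay":0,"az":0,"claw":4}]}}

```text
time_s: 2.98
tcp_pos: [0.4853, 0.0268, 0.07]
ee_rot: [[0.82, -0.572, 0.003], [-0.572, -0.82, 0.001], [0.002, -0.002, -1.0]]
wrist_force: [-0.0, -0.3, -0.4]
gripper_width: 0.551
gripper_force: 0.0
```

{"api": "drive_tool", "payload": {"rows": [{"tx":0,"ty":0,"tz":0,"ax":0,"ay":0,"az":0,"claw":2},{"tx":0,"ty":0,"tz":0,"ax":0,"ay":0,"az":0,"claw":1.5},{"tx":0,"ty":0,"tz":0,"ax":0,"ay":0,"az":0,"claw":1.0},{"tx":0,"ty":0,"tz":0,"ax":0,"ay":0,"az":0,"claw":0.8},{"tx":0,"ty":0,"tz":0,"ax":0,"ay":0,"az":0,"claw":0.8},{"tx":0,"ty":0,"tz":0,"ax":0,"ay":0,"az":0,"claw":0.8},{"tx":0,"ty":0,"tz":0,"ax":0,"ay":0,"az":0,"claw":0.8}]}}

```text
time_s: 3.57
tcp_pos: [0.4844, 0.0264, 0.0688]
ee_rot: [[0.82, -0.572, 0.001], [-0.572, -0.82, 0.0], [0.0, -0.001, -1.0]]
wrist_force: [-0.6, 1.5, 1.5]
gripper_width: 0.16
gripper_force: 30.0
```

It has gripped the 14 mm bar with low side force. Turning clockwise by 1.257 rad in total.

{"api": "drive_tool", "payload": {"rows": [{"tx":0,"ty":0,"tz":0,"ax":0,"ay":0,"az":0.08,"claw":0.8},{"tx":0,"ty":0,"tz":0,"ax":0,"ay":0,"az":0.08,"claw":0.8},{"tx":0,"ty":0,"tz":0,"ax":0,"ay":0,"az":0.08,"claw":0.8},{"tx":0,"ty":0,"tz":0,"ax":0,"ay":0,"az":0.08,"claw":0.8},{"tx":0,"ty":0,"tz":0,"ax":0,"ay":0,"az":0.08,"claw":0.8},{"tx":0,"ty":0,"tz":0,"ax":0,"ay":0,"az":0.08,"claw":0.8},{"tx":0,"ty":0,"tz":0,"ax":0,"ay":0,"az":0.08,"claw":0.8},{"tx":0,"ty":0,"tz":0,"ax":0,"ay":0,"az":0.08,"claw":0.8}]}}

```text
time_s: 4.23
tcp_pos: [0.4842, 0.0262, 0.0688]
ee_rot: [[0.312, -0.95, 0.0], [-0.95, -0.312, -0.0], [0.0, -0.0, -1.0]]
wrist_force: [-1.1, 0.4, 2.7]
gripper_width: 0.158
gripper_force: 30.0
```

{"api": "drive_tool", "payload": {"rows": [{"tx":0,"ty":0,"tz":0,"ax":0,"ay":0,"az":0.08,"claw":0.8},{"tx":0,"ty":0,"tz":0,"ax":0,"ay":0,"az":0.08,"claw":0.8},{"tx":0,"ty":0,"tz":0,"ax":0,"ay":0,"az":0.08,"claw":0.8},{"tx":0,"ty":0,"tz":0,"ax":0,"ay":0,"az":0.08,"claw":0.8},{"tx":0,"ty":0,"tz":0,"ax":0,"ay":0,"az":0.08,"claw":0.8},{"tx":0,"ty":0,"tz":0,"ax":0,"ay":0,"az":0.08,"claw":0.8},{"tx":0,"ty":0,"tz":0,"ax":0,"ay":0,"az":0.08,"claw":0.8},{"tx":0,"ty":0,"tz":0,"ax":0,"ay":0,"az":0.06,"claw":0.8},{"tx":0,"ty":0,"tz":0,"ax":0,"ay":0,"az":0,"claw":0.8},{"tx":0,"ty":0,"tz":0,"ax":0,"ay":0,"az":0,"claw":0.8}]}}

```text
time_s: 5.07
tcp_pos: [0.4839, 0.0262, 0.0688]
ee_rot: [[-0.293, -0.956, -0.0], [-0.956, 0.293, -0.0], [0.0, 0.0, -1.0]]
wrist_force: [-2.1, 1.7, 4.2]
gripper_width: 0.158
gripper_force: 30.0
```

Run:
```python
from h import *
go([.4846,.0267,.069],163)
```

```text
5.0667 [0.48390621 0.02617212 0.06875522] y angle 162.97475159491987 j [ 22.3  18.9 -30.5  -0.  -40.7 -39.4] F [-2.1  1.7  4.2] 0.1581739721773236 tool shift cm [-0.07 -0.05 -0.02]
az -0.0004406677995256056 z [-4.12214472e-04 -1.02478164e-04 -9.99999910e-01]
```

The tool has turned 72°. Letting go and retreating upward.

{"api": "drive_tool", "payload": {"rows": [{"tx":0,"ty":0,"tz":0,"ax":0,"ay":0,"az":0,"claw":3},{"tx":0,"ty":0,"tz":0,"ax":0,"ay":0,"az":0,"claw":5},{"tx":0,"ty":0,"tz":0,"ax":0,"ay":0,"az":0,"claw":5},{"tx":0,"ty":0,"tz":0,"ax":0,"ay":0,"az":0,"claw":5},{"tx":0,"ty":0,"tz":-1.5,"ax":0,"ay":0,"az":0,"claw":5},{"tx":0,"ty":0,"tz":-3,"ax":0,"ay":0,"az":0,"claw":5},{"tx":0,"ty":0,"tz":-4,"ax":0,"ay":0,"az":0,"claw":7},{"tx":0,"ty":0,"tz":-4,"ax":0,"ay":0,"az":0,"claw":8.7},{"tx":0,"ty":0,"tz":-3,"ax":0,"ay":0,"az":0,"claw":8.7},{"tx":0,"ty":0,"tz":0,"ax":0,"ay":0,"az":0,"claw":8.7}]}}

```text
time_s: 5.9
tcp_pos: [0.4881, 0.0268, 0.2307]
ee_rot: [[-0.293, -0.956, 0.014], [-0.956, 0.293, 0.003], [-0.007, -0.013, -1.0]]
wrist_force: [-0.2, 0.1, 0.3]
gripper_width: 0.794
gripper_force: 0.0
```

{"api": "drive_tool", "payload": {"rows": [{"tx":0,"ty":0,"tz":0,"ax":0,"ay":0,"az":0,"claw":8.7},{"tx":0,"ty":0,"tz":0,"ax":0,"ay":0,"az":0,"claw":8.7},{"tx":0,"ty":0,"tz":0,"ax":0,"ay":0,"az":0,"claw":8.7}]}}

```text
time_s: 6.15
tcp_pos: [0.4832, 0.0258, 0.222]
ee_rot: [[-0.295, -0.956, -0.003], [-0.956, 0.295, -0.001], [0.002, 0.003, -1.0]]
wrist_force: [0.5, 0.6, -0.8]
gripper_width: 0.972
gripper_force: 0.0
```

Run:
```python
from h import *
s=sense();p,d=capture('wrist');cv2.imwrite('pics/w2.png',p[:,:,::-1])
c=camera_params('wrist');K=c['intrinsics'];T=np.array(c['tool_from_camera'])
v,u=np.nonzero(d>0);z=d[v,u]
X=np.c_[(u-K[0,2])/K[0,0]*z,(v-K[1,2])/K[1,1]*z,z]@T[:3,:3].T+T[:3,3]
W=X@np.array(s['ee_rot']).T+s['tcp_pos']
m=(W[:,2]>.088)&(W[:,2]<.1)&(np.hypot(W[:,0]-.4846,W[:,1]-.0267)<.035)
b=W[m];print(m.sum(),cv2.minAreaRect(b[:,:2].astype(np.float32)))
w,V=np.linalg.eigh(np.cov(b[:,:2].T));print(np.degrees(np.arctan2(V[1,1],V[0,1])),s['tcp_pos'])
```

```text
784 ((0.4845508337020874, 0.026219040155410767), (0.04601214453577995, 0.013711068779230118), 73.13548278808594)
73.21524081716484 [0.48315307 0.02583459 0.22196496]
```

View pics/w2.png

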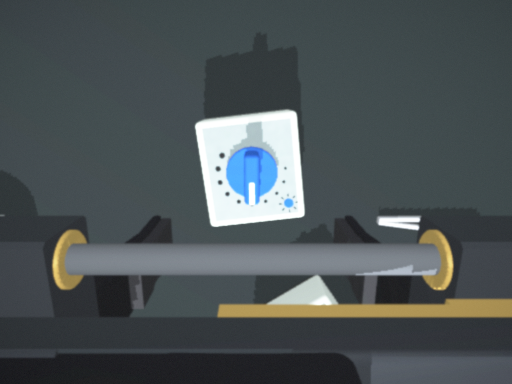

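The wrist view shows the bar at (252,175) resting at 73°, which is 72° clockwise from the start. The arm is clear of the box.

```bash
python3 -c "
from station import *
print(finish_job())"
```

```text
the job is handed in; nothing more can be done
None
```

I turned the blue lamp dial three clicks clockwise (bar angle measured 145° before, 73° after), let go of it, raised the arm clear and handed the job in; the arm never went near the red and yellow dials, though I took no picture of them afterwards.

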